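Park the compressor just past compression

ROBOT

A 6-joint arm with a two-finger parallel gripper is mounted at the origin on the work surface; the furniture and walls round the work are solid. World frame = base frame: x ahead of the robot, y to its left, z up, the work surface at z = 0. Lengths are in m, angles in rad, forces in N, time in s.
With the tool pointing down it reaches from about 0.35 to 0.775 m from the base axis. Payload 7.3 kg.
Tool frame: the origin (TCP) lies midway between the tips of the shut fingers; the grasp point (between the pads) lies 19 mm behind it; z points along the fingers, y is the direction in which the jaws open and shut (so a half turn about z gives the same grasp; the last joint's range is limited). The gripper opens to 92 mm and grips with 3 to 60 N. Pads are 19 mm wide; open, the fingers measure 130 mm over their backs; the gripper's body (75 mm by 190 mm) begins 47 mm behind the grasp point.
Start: joints at [-1.327, 0.342, 1.524, -0, 1.275, -0.146], TCP at [0.2, -0.486, 0.227] pointing down, gripper open.
Joint ranges: [-2.53, 2.53], [-0.77, 2.02], [0.04, 2.7], [-1, 4.14], [0.28, 2.66], [-3.11, 3.11]. Speed limits (rad/s): [2.57, 2.57, 3.14, 3.14, 3.14, 3.14].

INTERFACE

Orientations are given as [roll, pitch, yaw] about the fixed x, y, z axes, in that order (R = Rz(yaw) Ry(pitch) Rx(roll)).
In Python, from cell import robot, imaging gives the robot as it stands. The module is installed in compiled form; this text tells all that it offers.
- The arm moves only by the tool send_rows, never from a script. Its argument "plan" is a list of rows, each a list of 3 entries, a list of its own where there are three numbers: the shift along the world's x, y, z in m, then the turn, a rotation vector about the world's x, y, z in rad, then the closure in counts, from 0 (fully open) to 255 (shut). A call has 1 to 20 rows; each row shifts and turns the commanded pose from where the row before left it; what a row does not reach is not made up. A row lasts 1/10 s, in which the tool goes at most 50 mm and 8.59 degrees, less where a joint would pass 70% of its speed; a pose out of reach is approached as far as the arm can. A call is refused whole if a number of a shift passes 0.05 or a number of a turn 0.15, either way. A call with a gripper value outside its range is refused whole. The fingers move at their own pace and stop on an object; "newtons" is the grip in N (left out, the last holds). Time passes only in rows, so rows that do not move let the fingers close. It gives the time, the measured TCP pose, the force and the opening at its end, in the units of the state.
- robot.observe(): the state, without advancing time (a new reading comes with each control period).
- imaging.read_camera(name): name is "scene" or "side" or "wrist"; returns a dict with "pixels" (384x512x3 uint8, red, green, blue), "fx", "fy", "cx", "cy" (pixels), "world_from_camera" (4x4, takes a point from camera to world coordinates). Camera axes: x right, y down, z forward; pixel columns grow to the right and rows downward; lengths in m; the calibration is good to about 2 mm. A picture is of the moment at which its call begins. There is no depth.
- robot.hand_in(): hands the job in, once; it reports no verdict.
The state is a dict: "time": time; "qpos": joint angles; "qvel": joint speeds; "joint_efforts": joint torques, N m; "tool_pos": TCP position; "tool_rot": TCP orientation; "contact_force": force on the tool from outside, world axes, zero at the start; "torque": the same for the moment, N m; "opening": finger opening in m.
Only numpy, scipy, OpenCV 4.12 (cv2) and the standard library are available. Lean on these libraries where they do the work, as an engineer would, in place of code of your own. Each camera call takes 0.05 s, during which the arm holds its last target.

TASK

The bench compressor stalls if it starts against compression. Take the wooden crank knob on its flywheel and turn the wheel clockwise (seen from above), through the hard spot, until the knob has just passed the pointer on the cylinder, by about one knob's width; stop there instead of swinging on round, and let go. Leave the tin can standing where it is.

Things in the scene. Friction and masses are not known exactly. Their poses are not given: they have to be found in the camera images.
- compressor: Compressor fixed to the table: round grey pedestal with a level dark steel flywheel on top (200 mm across, rim 116, hub 126 mm above the table) and a finned cylinder sticking out along its own +x to 169 mm. Origin: on the wheel's vertical axis at the table top, z up. An aluminium pointer (dead centre) stands on the cylinder along the same +x, 105 to 135 mm from the axis, top 120 mm high.
- crank_knob (a point): Centre, 152 mm above the table, of the upright wooden crank knob on the flywheel: 26 mm in diameter, 45 mm high (129 to 174 mm above the table). It spins freely on its pin, 78 mm from the wheel's axis, and travels round with the wheel. Below it a 30 mm steel boss reaches up to 126 mm.
- flywheel (a joint): Wheel angle, rad: 0 with the knob in line with the pointer, grows clockwise from above. Starts at -1.7 to -0.6, knob on the compressor's +y side. No stops; stays where left. Friction takes 6 N at the knob; compression is felt from 0.5 rad before the pointer, hardest (10 to 11 N) about 0.28 before it, gone at the pointer, helps a little after it.
- tin_mid (a point): Centre of an open, loose, empty tin can, 75 mm across and 100 mm high, standing on the table at one side of the compressor (a mug stands at the other side); this point is 50 mm above the table.

How it is judged:
By the outcome, as a careful person would: the job done as asked, in the order asked, and still so for the second after the job is handed in, with the robot touching nothing.
It also fails if it takes over 35 s, if anything falls off the work surface, if the arm or the gripper's body presses on something with over 40 N, if the wrist force passes 120 N, or if a joint passes its speed limit or range.

## Working session

There is one attempt and no reset: what is moved stays moved. The work goes in short steps, Python scripts to look and compute and a tool call to move; the robot and the scene stay as the last step left them, time stands still between calls to the robot, and variables do not carry over. Pictures are saved under pics/ and viewed, and the job is handed in when it is done.

Besides the shell and the picture viewer there is one more tool, called after ">>>" in YAML: its name, and indented under it one key for each argument. send_rows: Moves the arm, as the interface text tells. Its arguments: {"type":"object","properties":{"plan":{"type":"array"},"newtons":{"type":"number"}},"required":["plan"]}

```bash
mkdir -p pics; cat > h.py <<'E'
from cell import robot, imaging
import numpy as np, cv2, pickle
def grab(n,tag):
    d=imaging.read_camera(n); pickle.dump(d,open(f'pics/{tag}.pkl','wb')); cv2.imwrite(f'pics/{tag}.png',d['pixels'][:,:,::-1]); return d
def load(tag): return pickle.load(open(f'pics/{tag}.pkl','rb'))
def ray(d,u,v):
    T=np.array(d['world_from_camera']); r=T[:3,:3]@np.array([(u-d['cx'])/d['fx'],(v-d['cy'])/d['fy'],1]); return T[:3,3],r/np.linalg.norm(r)
def onz(d,u,v,z):
    o,r=ray(d,u,v); return o+r*(z-o[2])/r[2]
def tri(*ps):
    A=np.zeros((3,3));b=np.zeros(3)
    for d,u,v in ps:
        o,r=ray(d,u,v);P=np.eye(3)-np.outer(r,r);A+=P;b+=P@o
    x=np.linalg.solve(A,b); return x,[float(np.linalg.norm((np.eye(3)-np.outer(r,r))@(x-o))) for o,r in [ray(*p) for p in ps]]
def proj(d,X):
    T=np.linalg.inv(np.array(d['world_from_camera'])); p=T[:3,:3]@np.array(X)+T[:3,3]; return np.array([d['fx']*p[0]/p[2]+d['cx'],d['fy']*p[1]/p[2]+d['cy']])
E
python3 - <<'E'
from h import *
for n in ['scene','side','wrist']:
    d=grab(n,n+'0'); print(n,np.round(d['world_from_camera'],3).tolist(),d['fx'])
print(robot.observe())
E
```

```text
scene [[-0.618, 0.52, -0.59, 1.256], [0.786, 0.391, -0.479, 0.58], [-0.019, -0.759, -0.65, 0.901], [0.0, 0.0, 0.0, 1.0]] 471.9908787397688
side [[-0.999, -0.006, 0.037, 0.497], [-0.033, 0.612, -0.79, 0.841], [-0.018, -0.791, -0.611, 0.782], [0.0, 0.0, 0.0, 1.0]] 483.93173023165076
wrist [[0.38, -0.883, -0.275, 0.274], [-0.925, -0.363, -0.112, -0.455], [-0.001, 0.297, -0.955, 0.384], [0.0, 0.0, 0.0, 1.0]] 333.53158395169464
{'time': 0.15, 'qpos': array([-1.32700835e+00,  3.42549963e-01,  1.52479910e+00,  1.22578334e-05,
        1.27541146e+00, -1.45980999e-01]), 'qvel': array([ 0.00171729, -0.00203823, -0.0025894 ,  0.00154765,  0.00181205,
        0.00169853]), 'joint_efforts': array([-8.69678061e-04, -4.31474018e+01, -2.44352907e+01,  7.17168208e-02,
        5.37819474e-02, -8.35963328e-05]), 'tool_pos': array([ 0.19944452, -0.48530609,  0.22621069]), 'tool_rot': array([-3.14043891e+00, -1.81480299e-04,  3.89765293e-01]), 'contact_force': array([0.24990179, 0.04216416, 0.70396243]), 'torque': array([ 0.00191669, -0.04889038,  0.02783003]), 'opening': 0.09178345707892227}
```

View pics/scene0.png

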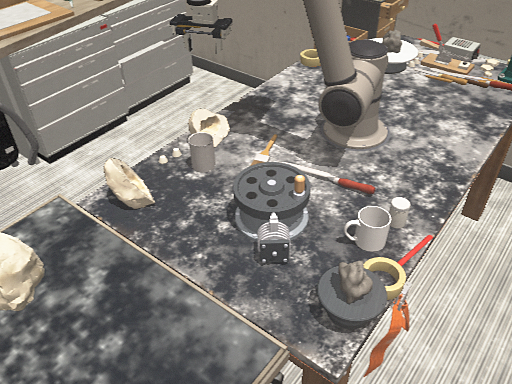

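View pics/side0.png

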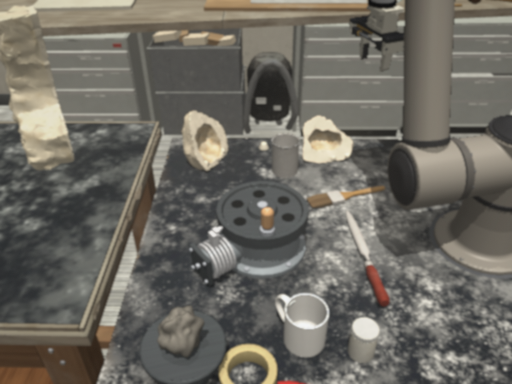

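View pics/wrist0.png

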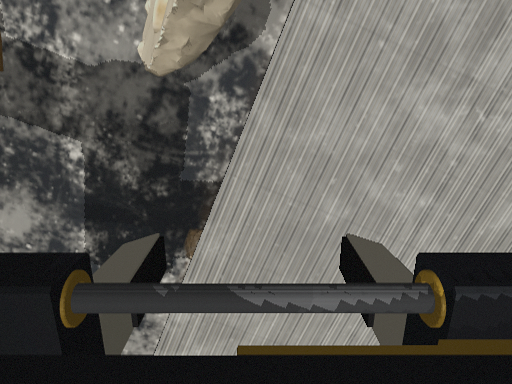

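Scene view: knob near (299,184), hub (271,183), pointer (273,218) and tin (202,152). Side view: knob (267,217), hub (263,205), pointer (215,233) and tin (285,155). Next I'll take measurements with masks.

```bash
python3 - <<'E'
from h import *
for t,(x0,x1,y0,y1) in {'scene0':(225,325,155,275),'side0':(185,320,170,285)}.items():
    d=load(t); im=d['pixels'][:,:,::-1]; c=cv2.resize(im[y0:y1,x0:x1],None,fx=5,fy=5,interpolation=cv2.INTER_CUBIC); cv2.imwrite(f'pics/z_{t}.png',c)
    hsv=cv2.cvtColor(im,cv2.COLOR_BGR2HSV); m=cv2.inRange(hsv,(5,90,60),(25,255,255)); k=np.zeros_like(m); k[y0:y1,x0:x1]=m[y0:y1,x0:x1]
    n,l,s,ce=cv2.connectedComponentsWithStats(k)
    for i in range(1,n): 
        if s[i,4]>15: print(t,s[i],ce[i])
E
```

```text
scene0 [251 160  11   5  28] [255.75       161.92857143]
scene0 [294 175  11  18 146] [299.28082192 184.02054795]
side0 [308 195  12  12 101] [314.52475248 200.77227723]
side0 [261 208  13  21 205] [266.95121951 217.7804878 ]
```

```bash
sleep 1
```

```text
(no output)
```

View pics/z_scene0.png

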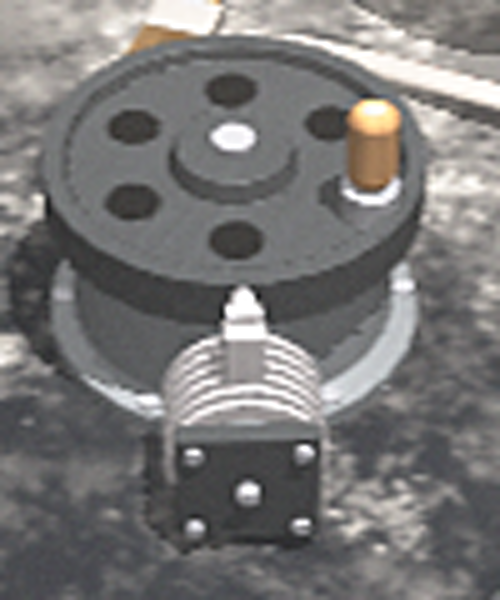

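View pics/z_side0.png

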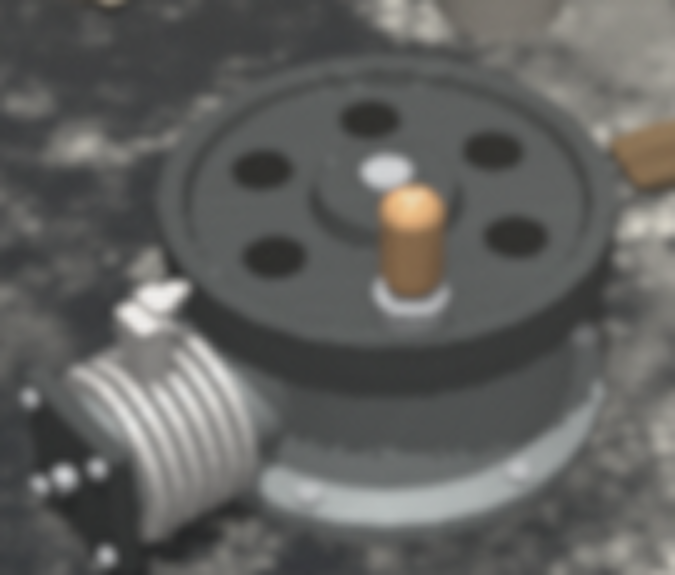

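The zooms show the hub cap at scene (271.5,182.2) and side (262.2,204.2). The pointer tip is at scene (273.2,213) and side (222.4,227.8). The knob stands on the wheel's +y side.

```bash
python3 - <<'E'
from h import *
a,b=load('scene0'),load('side0')
def p(n,X): print(n,np.round(X[0],4),np.round(X[1],4)); return X[0]
k=p('knob',tri((a,299.3,184.0),(b,267,217.8)))
h=p('hub',tri((a,271.2,182.1),(b,262.1,204.1)))
print(onz(a,271.2,182.1,.128),onz(b,262.1,204.1,.128))
q=p('tip',tri((a,273.2,213),(b,222.3,227.8)))
print(onz(a,273.2,213,.12),onz(b,222.3,227.8,.12))
d=q[:2]-h[:2]; e=k[:2]-h[:2]
print('r tip',np.hypot(*d),'r knob',np.hypot(*e)); A=np.arctan2(d[1],d[0]);B=np.arctan2(e[1],e[0])
print('az +x',A,'knob az',B,'angle', -(B-A))
for t,D,(x0,x1,y0,y1) in (('sc',a,(180,225,125,180)),('si',b,(262,308,125,185))):
    cv2.imwrite(f'pics/tin_{t}.png',cv2.resize(D['pixels'][y0:y1,x0:x1,::-1],None,fx=8,fy=8,interpolation=cv2.INTER_CUBIC))
print('reach hub',np.hypot(*h[:2]),'knob',np.hypot(*k[:2]))
E
```

```text
knob [0.4981 0.1041 0.1504] [0.0016 0.0016]
hub [0.5087 0.0261 0.1235] [0.0009 0.0009]
[0.51394218 0.03033986 0.128     ] [0.50830428 0.03027754 0.128     ]
tip [0.5902 0.093  0.1141] [0.0005 0.0005]
[0.59571635 0.09719181 0.12      ] [0.58929743 0.09883256 0.12      ]
r tip 0.10548053316577541 r knob 0.07872536871127299
az +x 0.686674861213519 knob az 1.705081152403044 angle -1.018406291189525
reach hub 0.5093379070145126 knob 0.5088945351127376
```

```bash
python3 -c "
import cv2,numpy as np
a=cv2.imread('pics/tin_sc.png');b=cv2.imread('pics/tin_si.png');b=cv2.resize(b,(368,480));a=cv2.resize(a,(360,440));c=np.zeros((480,760,3),np.uint8);c[:440,:360]=a;c[:,380:748]=b;cv2.imwrite('pics/tins.png',c)"
```

```text
(no output)
```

View pics/tins.png

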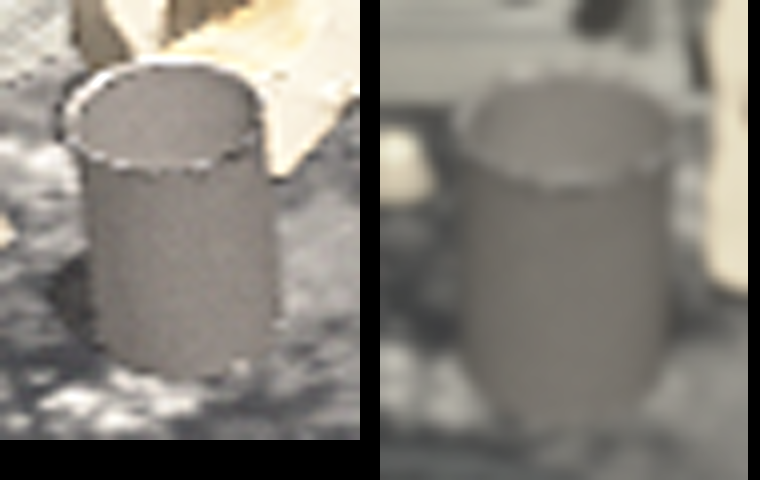

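```bash
python3 - <<'E'
from h import *
a,b=load('scene0'),load('side0')
print(tri((a,200.6,139.1),(b,285.1,141.3)))
E
```

```text
(array([ 0.44998414, -0.27978271,  0.09635516]), [0.00048131339552820495, 0.00048131339552826805])
```

>>> send_rows:
  plan:
    - [[0.02,0.041,0.005],[0,0,0.05],0]
    - [[0.02,0.041,0.005],[0,0,0.05],0]
    - [[0.02,0.041,0.005],[0,0,0.05],0]
    - [[0.02,0.041,0.005],[0,0,0.05],0]
    - [[0.02,0.041,0.005],[0,0,0.05],0]
    - [[0.02,0.041,0.005],[0,0,0.05],0]
    - [[0.02,0.041,0.005],[0,0,0.05],0]
    - [[0.02,0.041,0.005],[0,0,0.05],0]
    - [[0.02,0.041,0],[0,0,0.05],0]
    - [[0.02,0.041,0],[0,0,0.05],0]
    - [[0.02,0.041,0],[0,0,0.05],0]
    - [[0.02,0.041,0],[0,0,0.05],0]
    - [[0.02,0.041,0],[0,0,0.05],0]
    - [[0,0,0],[0,0,0],0]
    - [[0,0,0],[0,0,0],0]

```text
time: 1.65
tool_pos: [0.4593, 0.0482, 0.2662]
tool_rot: [-3.141, 0.001, 1.042]
contact_force: [-1.3, 0.6, 0.3]
opening: 0.0919
```

```bash
python3 - <<'E'
from h import *
d=grab('wrist','w1'); print(np.round(d['world_from_camera'],3).tolist()); s=robot.observe(); print(s['time'],s['tool_pos'],s['tool_rot'])
E
```

```text
[[0.864, -0.481, -0.151, 0.5], [-0.504, -0.824, -0.257, 0.118], [-0.001, 0.298, -0.954, 0.424], [0.0, 0.0, 0.0, 1.0]]
1.7 [0.4591307  0.04731589 0.26636475] [-3.14089779e+00  9.25500196e-04  1.04041701e+00]
```

View pics/w1.png

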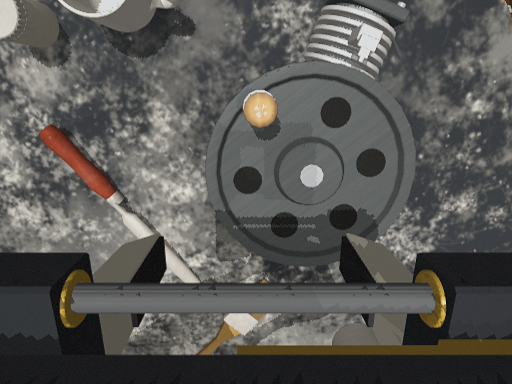

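The wrist view shows the whole wheel: knob top (260,109), hub cap (312,176), and pointer near (368,40).

```bash
python3 - <<'E'
from h import *
a,b,w=load('scene0'),load('side0'),load('w1')
im=w['pixels'][:,:,::-1]
cv2.imwrite('pics/zw1.png',cv2.resize(im[0:140,230:420],None,fx=4,fy=4,interpolation=cv2.INTER_CUBIC))
hsv=cv2.cvtColor(im,cv2.COLOR_BGR2HSV); m=cv2.inRange(hsv,(5,70,60),(25,255,255)); m[:80]=0;m[140:]=0;m[:,:230]=0;m[:,290:]=0
n,l,s,ce=cv2.connectedComponentsWithStats(m); i=1+np.argmax(s[1:,4]); print('knob',s[i],ce[i])
m=(im.min(2)>150).astype(np.uint8); m[:155]=0;m[195:]=0;m[:,:290]=0;m[:,335:]=0
n,l,s,c2=cv2.connectedComponentsWithStats(m); j=1+np.argmax(s[1:,4]); print('hub',s[j],c2[j])
print('hub ray z.128',onz(w,*c2[j],.128)); print(tri((a,271.2,182.1),(b,262.1,204.1),(w,*c2[j])))
print('knobtop z.172',onz(w,*ce[i],.172),'z.165',onz(w,*ce[i],.165)); print(tri((a,299.3,184.0),(b,267,217.8),(w,*ce[i])))
E
```

```text
knob [243  93  35  35 859] [260.31431898 109.54831199]
hub [300 164  24  23 406] [311.34236453 175.40640394]
hub ray z.128 [0.50939966 0.02722618 0.128     ]
(array([0.50903304, 0.02615246, 0.12372245]), [0.000961862871037578, 0.0009971886986986636, 0.0005442134630842707])
knobtop z.172 [0.4985381  0.10390036 0.172     ] z.165 [0.49848598 0.10350424 0.165     ]
(array([0.49804815, 0.10327668, 0.14985719]), [0.0019149738299889794, 0.0014950625246393427, 0.000707567810057156])
```

View pics/zw1.png

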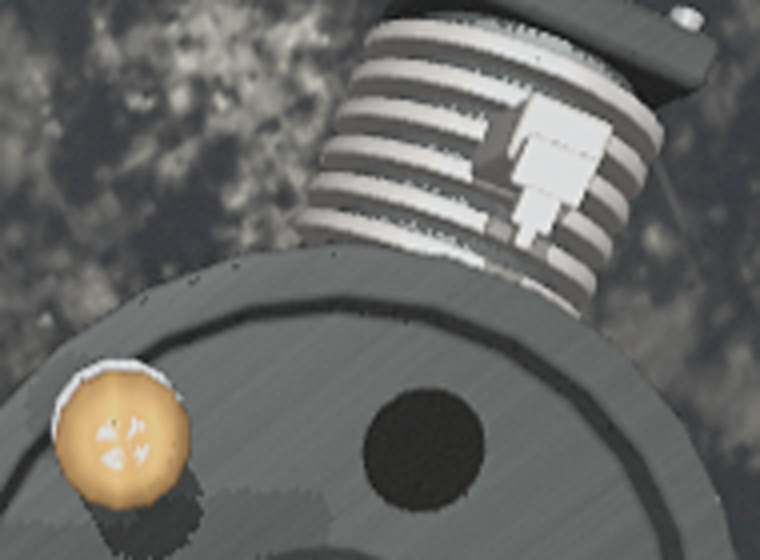

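```bash
python3 - <<'E'
from h import *
a,b,w=load('scene0'),load('side0'),load('w1')
h=np.array([.5092,.0267])
print(tri((a,273.2,213),(b,222.3,227.8),(w,361,61)))
for z in(.112,.117,.12):
  for uv in((361,61),(366.5,50),(371.5,33)):
    q=onz(w,*uv,z)[:2]-h; print(z,uv,np.hypot(*q),np.arctan2(q[1],q[0]))
k=np.array([.4984,.1037])-h; print(np.hypot(*k),np.arctan2(k[1],k[0]))
A=0.685; r=.078;k0=np.arctan2(k[1],k[0])
for z0 in np.r_[np.arange(k0,A-.36,-.1),A-.33]: print(round(z0,3),round(z0-A,3),np.round(h+r*np.array([np.cos(z0),np.sin(z0)]),4))
E
```

```text
(array([0.59151021, 0.09307536, 0.11512536]), [0.0009796797823318096, 0.0015223508571670123, 0.002038345481476944])
0.112 (361, 61) 0.10721968723382948 0.6531103761815993
0.112 (366.5, 50) 0.11688182059015034 0.6510239406131757
0.112 (371.5, 33) 0.1303599312231763 0.6695742193027221
0.117 (361, 61) 0.10628915067289348 0.6648539444906755
0.117 (366.5, 50) 0.11579346452514921 0.6618175557648787
0.117 (371.5, 33) 0.129078090901474 0.6791438211591904
0.12 (361, 61) 0.10573796356561632 0.6719987207833655
0.12 (366.5, 50) 0.11514702385498732 0.6683912140539195
0.12 (371.5, 33) 0.12831475112673776 0.684977042966637
0.07775371373767301 1.7101470064006608
1.71 1.025 [0.4984 0.1039]
1.61 0.925 [0.5061 0.1046]
1.51 0.825 [0.5139 0.1046]
1.41 0.725 [0.5217 0.1037]
1.31 0.625 [0.5293 0.1021]
1.21 0.525 [0.5367 0.0997]
1.11 0.425 [0.5439 0.0966]
1.01 0.325 [0.5507 0.0928]
0.91 0.225 [0.5571 0.0883]
0.81 0.125 [0.563  0.0832]
0.71 0.025 [0.5683 0.0776]
0.61 -0.075 [0.5731 0.0714]
0.51 -0.175 [0.5773 0.0648]
0.41 -0.275 [0.5807 0.0578]
0.355 -0.33 [0.5823 0.0538]
```

>>> send_rows:
  plan:
    - [[0.02,0.028,0],[0,0,0],0]
    - [[0.0192,0.028,0],[0,0,0],0]
    - [[0,0,-0.03],[0,0,0],0]
    - [[0,0,-0.03],[0,0,0],0]
    - [[0,0,-0.03],[0,0,0],0]
    - [[0,0,-0.025],[0,0,0],0]
    - [[0,0,-0.012],[0,0,0],0]
    - [[0,0,0],[0,0,0],0]
    - [[0,0,0],[0,0,0],0]
  newtons: 30

```text
time: 2.6
tool_pos: [0.4994, 0.1027, 0.1408]
tool_rot: [3.14, -0.001, 1.039]
contact_force: [-0.3, 0.7, 1.1]
opening: 0.0921
```

```bash
python3 - <<'E'
from h import *
grab('wrist','w2');grab('side','s2')
E
python3 -c "
import cv2,numpy as np
a=cv2.imread('pics/w2.png')[150:384,:];b=cv2.imread('pics/s2.png')[120:320,130:400];b=cv2.resize(b,(486,360));a=cv2.resize(a,(486,222));cv2.imwrite('pics/c2.png',np.vstack([a,b]))"
```

```text
(no output)
```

View pics/c2.png

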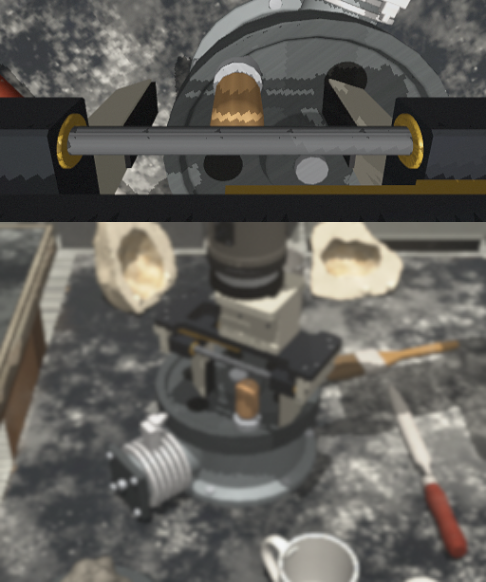

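The knob sits centrally between the open jaws, so I'll close on it.

>>> send_rows:
  plan:
    - [[0,0,0],[0,0,0],255]
    - [[0,0,0],[0,0,0],255]
    - [[0,0,0],[0,0,0],255]
    - [[0,0,0],[0,0,0],255]
    - [[0,0,0],[0,0,0],255]
    - [[0,0,0],[0,0,0],255]
    - [[0,0,0],[0,0,0],255]
    - [[0,0,0],[0,0,0],255]
  newtons: 30

```text
time: 3.5
tool_pos: [0.4987, 0.1034, 0.1397]
tool_rot: [3.142, 0.0, 1.04]
contact_force: [-0.1, -0.2, 0.5]
opening: 0.0319
```

>>> send_rows:
  plan:
    - [[0,0,0],[0,0,0],255]
    - [[0,0,0],[0,0,0],255]
    - [[0,0,0],[0,0,0],255]
    - [[0,0,0],[0,0,0],255]

```text
time: 3.9
tool_pos: [0.4984, 0.1036, 0.1397]
tool_rot: [-3.141, 0.0, 1.04]
contact_force: [-2.2, 1.8, 1.6]
opening: 0.0251
```

>>> send_rows:
  plan:
    - [[0.0038,0.0004,0],[0,0,0],255]
    - [[0.0039,0.0003,0],[0,0,0],255]
    - [[0.0039,0.0001,0],[0,0,0],255]
    - [[0.0039,-0.0001,0],[0,0,0],255]
    - [[0.0039,-0.0003,0],[0,0,0],255]
    - [[0.0039,-0.0006,0],[0,0,0],255]
    - [[0.0038,-0.0007,0],[0,0,0],255]
    - [[0.0038,-0.0009,0],[0,0,0],255]
    - [[0.0037,-0.0011,0],[0,0,0],255]
    - [[0.0037,-0.0013,0],[0,0,0],255]
    - [[0,0,0],[0,0,0],255]

```text
time: 5.0
tool_pos: [0.5368, 0.0993, 0.1397]
tool_rot: [-3.141, 0.0, 1.04]
contact_force: [-2.7, 1.7, 2.4]
opening: 0.025
```

```bash
python3 - <<'E'
from h import *
grab('wrist','w3');grab('scene','s3')
s=robot.observe();print(s['tool_pos'],s['contact_force'],s['opening'])
E
python3 -c "
import cv2,numpy as np
a=cv2.imread('pics/w3.png')[150:384,:];b=cv2.imread('pics/s3.png')[120:290,180:380];b=cv2.resize(b,(424,360));a=cv2.resize(a,(424,194));cv2.imwrite('pics/c3.png',np.vstack([a,b]))"
```

```text
[0.53682251 0.09930927 0.13973213] [-2.88265567  1.42776065  3.42501076] 0.02513465554237428
```

View pics/c3.png

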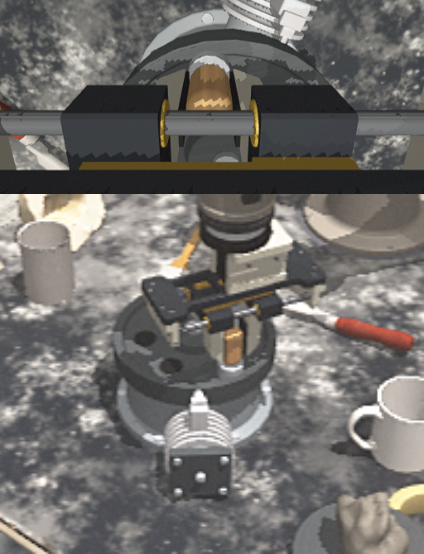

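The knob is held and the wheel is following. Next I'll go through the hard spot.

>>> send_rows:
  plan:
    - [[0.0036,-0.0015,0],[0,0,0],255]
    - [[0.0036,-0.0016,0],[0,0,0],255]
    - [[0.0034,-0.0018,0],[0,0,0],255]
    - [[0.0034,-0.002,0],[0,0,0],255]
    - [[0.0032,-0.0022,0],[0,0,0],255]
    - [[0.0032,-0.0023,0],[0,0,0],255]
    - [[0.003,-0.0025,0],[0,0,0],255]
    - [[0.0029,-0.0026,0],[0,0,0],255]
    - [[0.0027,-0.0028,0],[0,0,0],255]
    - [[0.0026,-0.0028,0],[0,0,0],255]
    - [[0,0,0],[0,0,0],255]
  newtons: 40

```text
time: 6.2
tool_pos: [0.5669, 0.0789, 0.1397]
tool_rot: [-3.137, -0.0, 1.04]
contact_force: [-7.8, 7.5, 5.6]
opening: 0.0246
```

```bash
python3 - <<'E'
from h import *
grab('wrist','w4');grab('scene','s4')
s=robot.observe();print(s['tool_pos'],s['contact_force'],s['opening'])
E
python3 -c "
import cv2,numpy as np
a=cv2.imread('pics/w4.png')[150:384,:];b=cv2.imread('pics/s4.png')[120:290,180:380];b=cv2.resize(b,(424,360));a=cv2.resize(a,(424,194));cv2.imwrite('pics/c4.png',np.vstack([a,b]))"
```

```text
[0.56711097 0.0786705  0.13969101] [-7.36461312  6.68752853  5.32115469] 0.024707122593592732
```

View pics/c4.png

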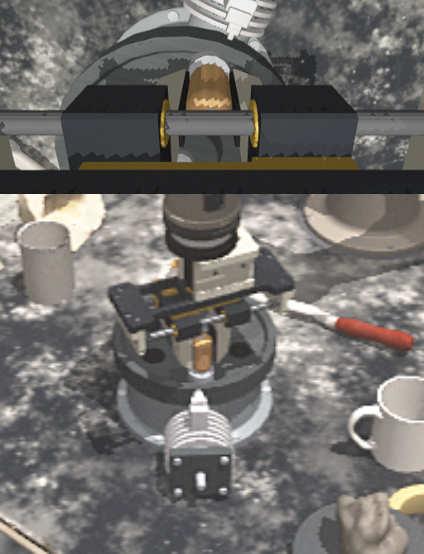

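>>> send_rows:
  plan:
    - [[0.0025,-0.0031,0],[0,0,0],255]
    - [[0.0023,-0.0031,0],[0,0,0],255]
    - [[0.0022,-0.0033,0],[0,0,0],255]
    - [[0.002,-0.0033,0],[0,0,0],255]
    - [[0.0018,-0.0035,0],[0,0,0],255]
    - [[0.0016,-0.0035,0],[0,0,0],255]
    - [[0.001,-0.0024,0],[0,0,0],255]
    - [[0.0009,-0.0023,0],[0,0,0],255]
    - [[0,0,0],[0,0,0],255]
    - [[0,0,0],[0,0,0],255]

```text
time: 7.3
tool_pos: [0.5827, 0.0527, 0.1397]
tool_rot: [-3.141, 0.0, 1.04]
contact_force: [-3.0, 1.7, 2.8]
opening: 0.0246
```

```bash
python3 - <<'E'
from h import *
grab('wrist','w5');grab('scene','s5')
s=robot.observe();print(s['tool_pos'],s['contact_force'],s['opening'])
k=s['tool_pos'][:2]-[.5092,.0267];print(np.hypot(*k),0.675-np.arctan2(k[1],k[0]))
E
python3 -c "
import cv2,numpy as np
a=cv2.imread('pics/w5.png')[150:384,:];b=cv2.imread('pics/s5.png')[120:290,180:380];b=cv2.resize(b,(424,360));a=cv2.resize(a,(424,194));cv2.imwrite('pics/c5.png',np.vstack([a,b]))"
```

```text
[0.58274164 0.05265439 0.13972207] [-3.20411137  2.61595329  2.38350323] 0.024932921121492764
0.07798719365634671 0.3357253237773143
```

View pics/c5.png

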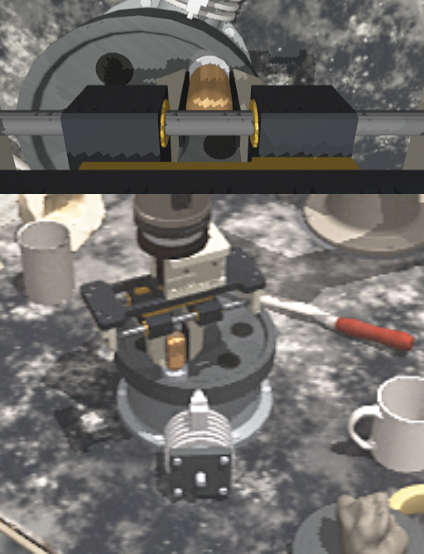

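The wheel is at about +0.336 rad, one knob's width past the pointer. Releasing now.

>>> send_rows:
  plan:
    - [[0,0,0],[0,0,0],0]
    - [[0,0,0],[0,0,0],0]
    - [[0,0,0],[0,0,0],0]
    - [[0,0,0],[0,0,0],0]
    - [[0,0,0],[0,0,0],0]
    - [[0,0,0],[0,0,0],0]
    - [[0,0,0],[0,0,0],0]
    - [[0,0,0],[0,0,0],0]
    - [[0,0,0],[0,0,0],0]
    - [[0,0,0],[0,0,0],0]

```text
time: 8.4
tool_pos: [0.5829, 0.0526, 0.1398]
tool_rot: [3.141, -0.0, 1.04]
contact_force: [0.9, -0.0, 0.0]
opening: 0.0915
```

>>> send_rows:
  plan:
    - [[0,0,0.01],[0,0,0],0]
    - [[0,0,0.02],[0,0,0],0]
    - [[0,0,0.03],[0,0,0],0]
    - [[0,0,0.03],[0,0,0],0]
    - [[0,0,0.03],[0,0,0],0]
    - [[-0.03,-0.03,0],[0,0,0],0]
    - [[-0.03,-0.03,0],[0,0,0],0]
    - [[-0.03,-0.03,0],[0,0,0],0]
    - [[0,0,0],[0,0,0],0]
    - [[0,0,0],[0,0,0],0]

```text
time: 9.4
tool_pos: [0.493, -0.0379, 0.2609]
tool_rot: [3.14, -0.001, 1.038]
contact_force: [0.1, -0.2, 0.7]
opening: 0.0918
```

```bash
python3 - <<'E'
from h import *
w=grab('wrist','w6');grab('scene','s6')
s=robot.observe();print(s['time'],s['tool_pos'],s['contact_force'],s['opening'])
im=w['pixels'][:,:,::-1]
hsv=cv2.cvtColor(im,cv2.COLOR_BGR2HSV); m=cv2.inRange(hsv,(5,70,60),(25,255,255)); m[230:]=0
n,l,st,ce=cv2.connectedComponentsWithStats(m)
for i in range(1,n):
  if st[i,4]>200:
    p=onz(w,*ce[i],.168); k=p[:2]-[.5092,.0267]; print(st[i],ce[i],p,np.hypot(*k),0.675-np.arctan2(k[1],k[0]))
E
python3 -c "
import cv2,numpy as np
a=cv2.imread('pics/w6.png');b=cv2.imread('pics/s6.png')[120:290,180:380];b=cv2.resize(b,(320,272));a=cv2.resize(a,(400,300));a=np.hstack([a,np.vstack([b,np.zeros((28,320,3),np.uint8)])]);cv2.imwrite('pics/c6.png',a)"
```

```text
9.5 [ 0.4936985  -0.03704756  0.26029683] [-0.189774    1.1355642  -0.20228631] 0.09166631315299169
[ 277    5   40   46 1231] [295.81965881  27.86515028] [0.58082091 0.05219654 0.168     ] 0.07602386354087019 0.33299623424062924
[   0   99   49   58 1087] [ 20.81876725 131.11407544] [0.37156005 0.09472546 0.168     ] 0.15353247021867397 -2.0075736269055744
```

View pics/c6.png

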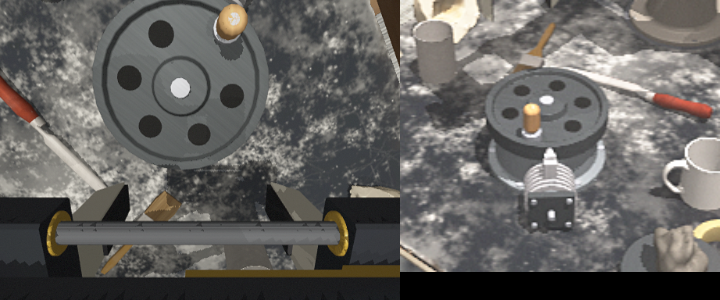

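The knob stayed about one knob's width past the pointer (≈0.333 rad). The gripper is clear of everything and the tin is still standing, so I'm handing in.

```bash
python3 -c "
from cell import robot
print(robot.hand_in())"
```

```text
the job is handed in; nothing more can be done
None
```

I gripped the wooden knob, turned the flywheel clockwise through the hard spot and stopped about one knob's width past the pointer. Then I let go, lifted clear and handed the job in at about 9.5 s.

- **Knob position:** it started at about -1.03 rad. It measured +0.336 rad from the arm while held and +0.333 rad from the wrist camera after release. That puts it about 26 mm past the pointer, and it did not move on release.
- **Forces:** contact force read at the end of each move never exceeded about 12 N, and it was near zero after release.
- **Surroundings:** in the last scene picture the tin can stands upright where it was, judged by eye rather than re-measured. The mug also looks unmoved.
- **Disagreements:**
  - The scene and side views alone put the hub and pointer tip 4–6 mm lower than the stated heights. I used the wrist-camera rays as well, and the crank radius then came out at 77.8 mm against 78 mm.
  - The pointer's direction varied between 0.65 and 0.69 rad depending on the point used. I took 0.675, which leaves about 0.02 rad of uncertainty, or 1–2 mm at the knob.
  - The final camera check gave a radius of 76 mm, 2 mm short.

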